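# Unlock the bench tie-rod and hold it out at its mark

## Robot

A 6-joint arm with a two-finger parallel gripper is mounted at the origin on the work surface. World frame = base frame: x ahead of the robot, y to its left, z up, the work surface at z = 0. Lengths are in m, angles in degrees, forces in N, time in s.
With the tool pointing down it reaches from about 0.425 to 0.95 m from the base axis. Payload 3.5 kg.
Tool frame: the origin (TCP) lies between the finger pads, 19 mm behind the fingertips; this is the grasp point; z points along the fingers, y is the line along which they close (so a half turn about z gives the same grasp; the last joint's range is limited). The gripper opens to 85 mm and grips with 20 to 120 N. Pads are 22 mm wide; open, the fingers measure 114 mm over their backs; the gripper's body (76 mm by 85 mm) begins 54 mm behind the grasp point. The pads swing forward as they close: fully open they stand 13 mm farther back than shut.
Start: joints at [64.916, 16.404, 90.338, -0, 73.258, -8.594], TCP at [0.192, 0.647, 0.25] pointing down, gripper open.
Joint ranges: [-158.93, 158.93], [-51.34, 127.21], [12.03, 142.37], [-87.48, 267.48], [13.55, 161.25], [-162.69, 162.69]. Speed limits (degrees/s): [159.86, 159.86, 180, 180, 180, 180].

## Interface

Orientations are given as [roll, pitch, yaw] about the fixed x, y, z axes, in that order (R = Rz(yaw) Ry(pitch) Rx(roll)).
In Python, from rig import bot, cams gives the robot as it stands. The module is installed in compiled form; this text tells all that it offers.
- The arm moves only by the tool apply_moves, never from a script. Its argument "deltas" is a list of rows, each a list of 7 numbers: the turn, a rotation vector about the tool's x, y, z in degrees, then the shift along the tool's x, y, z in mm, then the opening, from 0 (shut) to 1 (fully open). In form: [[ax, ay, az, dx, dy, dz, jaw], ...]. A call has 1 to 8 rows; each row is the pose to reach, as a shift and turn from the pose commanded when the call began, along the tool's axes at that moment; what a row does not reach only later rows make up. A row lasts 1/8 s, in which the tool goes at most 62.5 mm and 10.7 degrees, less where a joint would pass 70% of its speed; a pose out of reach is approached as far as the arm can. A call with a gripper value outside its range is refused whole. The fingers move at their own pace and stop on an object; "squeeze" is the grip in N (left out, the last holds). Time passes only in rows, so rows that repeat a pose let the fingers close. It gives the time, the measured TCP pose, the force, the opening and the grip force at its end, in the units of the state.
- bot.get_obs(): the state, without advancing time (a new reading comes with each control period).
- cams.snapshot(name): name is "scene" or "top" or "wrist"; returns the picture (480x640x3 uint8, red, green, blue); there is no depth.
- cams.calibration(name): a dict with "fx", "fy", "cx", "cy" (pixels), "camera_from_world" (4x4, takes a point from world to camera coordinates). Camera axes: x right, y down, z forward; pixel columns grow to the right and rows downward; lengths in m; the calibration is good to about 2 mm. A picture is of the moment at which its call begins: read the wrist's pose just before it. calibration takes no time and is no camera call; for the wrist camera it gives the pose at the moment of the call.
- bot.finish_job(): hands the job in; it is judged then, once.
Trained networks look in the newest picture that a camera, given by its name, has taken for a name from the list of things; names that differ only in an ending like _2 or _b are one class to them, and where a whole thing is asked for, a point or a joint stands for the part that bears it (a point fixed in the world has none). Each returns a list of dicts, best first, with "conf" (0 to 1); they miss things now and then, are a little off and sometimes report something else, mostly with a low value. They report only what shows in the picture. A call takes as long as a camera call. They do not tell look-alikes from the thing itself.
- cams.trace(target, camera): "region" (480x640 bool, what is visible of it) and "box" ([left, top, right, bottom] in pixels, round what is visible of it).
The state is a dict: "time_s": time; "joint_positions": joint angles; "joint_vel": joint speeds; "joint_torque": joint torques, N m; "ee_pos": TCP position; "orientation": TCP orientation; "wrist_force": force on the tool from outside, world axes, zero at the start; "ft_torque": the same for the moment, N m; "opening": finger opening in m; "gripper_force": force on a finger pad.
Only numpy, scipy, OpenCV 4.12 (cv2) and the standard library are available. Lean on these libraries where they do the work, as an engineer would, in place of code of your own. Each camera call takes 0.05 s, during which the arm holds its last target. There are 200 camera calls.

## Task

Get the bench's sprung tie-rod ready for hooking up the microscope: pull the red transport lock straight up off the rail, where a sprung catch holds it, and leave it in the pink tray. Then draw the rod out by its black post, against its spring, until the yellow pointer stands in the middle of the green mark, and finish while still holding it there. Leave the slide box, the bottle and the jar where they stand.

Things in the scene. Friction and masses are not known exactly. Their poses are not given: they have to be found in the camera images.
- brace: Mount screwed to the bench: aluminium plate 330 x 90 x 8 mm; grey tube 30 mm thick, axis 51 mm above the bench, black 36 mm collar at its mouth; ahead of it a steel rail 16 mm wide, top 34 mm above the bench. Origin on the bench under the tube's mouth; +x is the pull direction (world +y within 30 degrees); tube to x = -140 mm, rail x = 10 to 185 mm; z up.
- rod: Sliding rod out of the tube, with a black carriage (18 along x, 24 wide, 30 mm tall) at its end. Origin: centre of the carriage's underside, 36 mm above the bench; axes as the brace's. Slides along +x only, 0 to 115 mm; starts fully in, origin 30 mm ahead of the tube's mouth. Spring pulls it back: 3 N at the start plus 0.9 N per 10 mm drawn. The lock on the rail blocks it.
- rod_grip (a point): Point on the axis of the rod's black upright post (18 mm in diameter, 66 to 115 mm above the bench, yellow band near the top), 95 mm above the bench: a good height for the TCP. The post can be taken from above with any yaw.
- rod_pointer (a point): Tip of the yellow pointer, which sticks out of the carriage's -y side (brace axes), 25 mm from the post's axis and 51 mm above the bench, at the same x as the post's axis. Under the spring's pull an arm and its fingers can give way by some mm: look again and correct.
- mark: Green upright block on the plate's edge, 10 mm along x, 16 mm wide, top 48 mm above the bench, just below the path of the pointer's tip. Origin: centre of its underside, 8 mm above the bench; axes as the brace's. The rod is at its length when the pointer's x in this frame is 0; within the green width is good. That takes 50 to 100 mm of pull, differing between runs.
- lock: Red plastic lock, about 120 g, astride the rail just ahead of the carriage, 30 mm along x, 45 mm wide, 78 mm tall: a saddle 38 mm tall and on it a grip block (see lock_grip). Origin: centre of its underside, 12 mm above the bench on the rail; axes as the brace's. Two sprung balls hold it: 8 to 12 N upward frees it within 10 mm; clear of the rail after 35 mm.
- lock_grip (a point): Point on the middle axis of the lock's grip block, 70 mm above the lock's underside (82 mm above the bench on the rail): good TCP height. The block is 28 mm along x, 24 mm wide along y, 40 mm tall, top 8 mm above this point; take it from above, fingers closing along y.
- tray: Fixed open pink tray, 150 x 150 x 30 mm outside, walls 4 mm, floor 4 mm thick. Origin at the centre of its underside, on the bench. The lock may stand or lie anywhere in it.
- slide_box: Bystander: white and blue cardboard box of microscope slides, 55 x 80 x 30 mm, lying loose. Origin at the centre of its underside.
- bottle: Bystander: white plastic bottle, 44 mm in diameter, 130 mm tall, standing loose. Origin at the centre of its underside.
- jar: Bystander: white test-strip jar, 48 mm in diameter, 85 mm tall, standing loose. Origin at the centre of its underside.
Not all that is in view belongs to the job. Of the things like the tray, leave any that is white; of the rest the smaller one is meant.

How it is judged:
By the outcome, as a careful person would: the job done as asked, in the order asked, and still so for the second after the job is handed in, while the arm keeps its last pose, push and grip.
It also fails if it takes over 58 s, if anything falls off the work surface, if the arm or the gripper's body presses on something with over 40 N, if the wrist force passes 120 N, or if a joint passes its speed limit or range.

## Working session

There is one attempt and no reset: what is moved stays moved. The work goes in short steps, Python scripts to look and compute and a tool call to move; the robot and the scene stay as the last step left them, time stands still between calls to the robot, and variables do not carry over. Pictures are saved under pics/ and viewed, at most 10 in all, crops included, and the job is handed in when it is done.

Besides the shell and the picture viewer there is one more tool, called after "Call:" by a JSON object that holds its "op" and its "data", one argument or row to a line. apply_moves: Moves the arm, as the interface text tells. Its arguments: {"type":"object","properties":{"deltas":{"type":"array"},"squeeze":{"type":"number"}},"required":["deltas"]}

```bash
mkdir -p pics; cat > h.py <<'E'
import numpy as np, cv2
from rig import bot, cams
from scipy.spatial.transform import Rotation as R
def snap(n,f=None):
    c=cams.calibration(n); im=cams.snapshot(n)
    if f: cv2.imwrite('pics/'+f,im[:,:,::-1])
    return im,c
def ray(c,u,v):
    T=np.array(c['camera_from_world']); Rm,t=T[:3,:3],T[:3,3]
    return -Rm.T@t, Rm.T@np.array([(u-c['cx'])/c['fx'],(v-c['cy'])/c['fy'],1])
def at_z(c,u,v,z):
    o,d=ray(c,u,v); return o+d*(z-o[2])/d[2]
def proj(c,p):
    T=np.array(c['camera_from_world']); q=T[:3,:3]@np.array(p)+T[:3,3]
    return np.array([c['fx']*q[0]/q[2]+c['cx'],c['fy']*q[1]/q[2]+c['cy']])
def tool(p):
    s=bot.get_obs(); Rm=R.from_euler('xyz',s['orientation'],degrees=True)
    return Rm.inv().apply(np.array(p)-s['ee_pos'])*1000
E
python3 - <<'E'
from h import *
s=bot.get_obs(); print(s['ee_pos'],s['orientation'],s['time_s'])
for n in ('top','scene'):
    im,c=snap(n,n+'0.png')
    print(n,np.round(np.array(c['camera_from_world']),3).tolist(),c['fx'])
    for t in ('lock','lock_grip','rod','rod_grip','rod_pointer','mark','tray','brace','slide_box','bottle','jar'):
        for r in cams.trace(t,n)[:3]:
            ys,xs=np.nonzero(r['region']); print(t,round(r['conf'],2),[round(float(b)) for b in r['box']],round(xs.mean()),round(ys.mean()))
E
```

```text
[0.19129589 0.64670062 0.24864601] [-1.79868555e+02 -1.90571363e-02  1.63509056e+02] 0.0
top [[-0.08, -0.997, -0.003, 0.111], [-0.975, 0.079, -0.206, 0.517], [0.206, -0.013, -0.978, 1.261], [0.0, 0.0, 0.0, 1.0]] 491.82313912706775
lock 0.67 [362, 190, 380, 211] 370 201
lock_grip 0.76 [364, 192, 378, 211] 370 201
rod_grip 0.41 [377, 190, 393, 204] 382 199
rod_pointer 0.72 [211, 257, 267, 316] 237 286
tray 0.8 [208, 260, 268, 314] 237 287
tray 0.73 [289, 262, 351, 323] 320 290
tray 0.7 [85, 249, 181, 333] 134 293
brace 0.77 [324, 188, 447, 227] 383 206
slide_box 0.93 [228, 196, 265, 229] 244 211
jar 0.75 [483, 212, 512, 232] 499 220
scene [[-0.737, 0.676, 0.019, 0.329], [0.46, 0.521, -0.719, -0.212], [-0.496, -0.521, -0.695, 1.436], [0.0, 0.0, 0.0, 1.0]] 484.0023201797684
lock 0.75 [239, 235, 260, 263] 247 250
lock_grip 0.63 [239, 231, 261, 266] 247 250
rod 0.6 [235, 224, 244, 250] 239 234
rod_grip 0.48 [233, 222, 243, 254] 239 234
rod_pointer 0.5 [231, 222, 246, 249] 239 235
rod_pointer 0.46 [378, 274, 480, 355] 428 311
mark 0.55 [233, 264, 244, 282] 238 270
tray 0.88 [323, 220, 408, 285] 364 252
tray 0.85 [378, 272, 481, 358] 428 311
tray 0.72 [461, 332, 627, 477] 545 401
brace 0.61 [205, 200, 292, 308] 244 258
slide_box 0.76 [328, 335, 376, 379] 350 357
slide_box 0.53 [238, 234, 260, 264] 247 250
bottle 0.94 [290, 148, 304, 192] 298 173
jar 0.8 [186, 161, 214, 191] 200 174
```

View pics/top0.png

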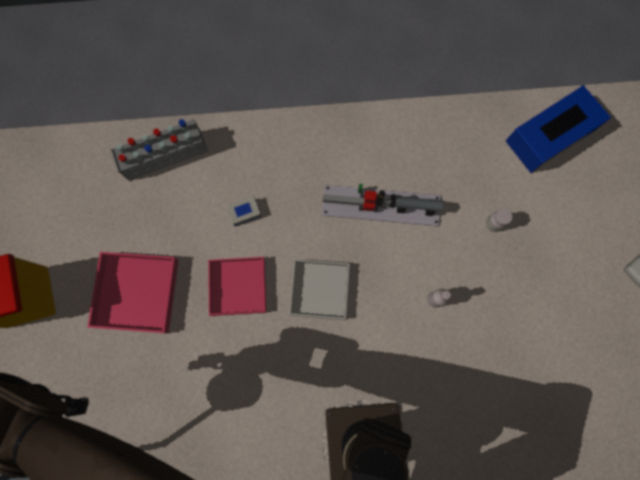

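View pics/scene0.png

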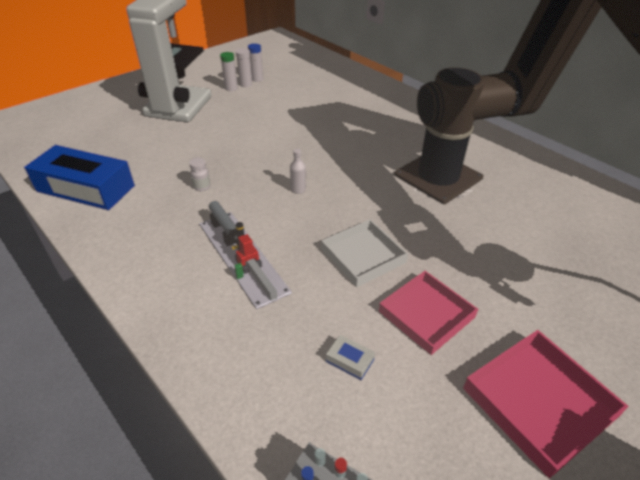

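```bash
python3 - <<'E'
from h import *
c=cams.calibration('top'); s=cams.calibration('scene')
print('lock',at_z(c,370,201,.09),'scene',at_z(s,250,237,.09),'post',at_z(c,382,199,.105))
print('trays',[at_z(c,u,v,.02) for u,v in((237,287),(320,290),(134,293))])
for b in([208,260,268,314],[289,262,351,323],[85,249,181,333]): print(at_z(c,b[0],b[1],.03)-at_z(c,b[2],b[3],.03))
print('slide',at_z(c,244,211,.03),'jar',at_z(c,499,220,.05),'bottle', at_z(s,298,190,0))
E
```

```text
lock [ 0.61674962 -0.06821529  0.09      ] scene [ 0.62691232 -0.06757923  0.09      ] post [ 0.61527988 -0.09818277  0.105     ]
trays [array([0.42600482, 0.30439469, 0.02      ]), array([0.40005478, 0.08206138, 0.02      ]), array([0.43199189, 0.58146789, 0.02      ])]
[0.15761568 0.15358493 0.        ]
[0.17547267 0.15197237 0.        ]
[0.24598163 0.25592019 0.        ]
slide [0.63361313 0.27410979 0.03      ] jar [ 0.54705516 -0.41554448  0.05      ] bottle [ 0.35833456 -0.2220172   0.        ]
```

The top view shows the brace at about (325–440, 185–225) with the rail pointing left (+y). The lock is at (370,201) and the post at (390,200). The small pink tray is at (237,287), with the white tray beside it and the large pink one at (134,293). Next I'll work out the move to above the lock.

```bash
python3 - <<'E'
from h import *
c=cams.calibration('top')
a=at_z(c,440,225,.008);b=at_z(c,323,217,.008);print(a,b,'yaw',np.degrees(np.arctan2(*(b-a)[[1,0]])))
a=at_z(c,440,194,.008);b=at_z(c,325,186,.008);print(a,b,'yaw',np.degrees(np.arctan2(*(b-a)[[1,0]])))
print(tool([.61,-.06,.26]))
E
```

```text
[ 0.55557422 -0.26588359  0.008     ] [0.60478746 0.05744803 0.008     ] yaw 81.34562260905328
[ 0.64512507 -0.2775433   0.008     ] [0.69493985 0.04448267 0.008     ] yaw 81.20651076938677
[-601.97049514 -559.35976456   -9.95930019]
```

Call:
{"op": "apply_moves", "data": {
  "deltas": [
    [0, 0, 82, -602, -559, -10, 1],
    [0, 0, 82, -602, -559, -10, 1],
    [0, 0, 82, -602, -559, -10, 1],
    [0, 0, 82, -602, -559, -10, 1],
    [0, 0, 82, -602, -559, -10, 1],
    [0, 0, 82, -602, -559, -10, 1],
    [0, 0, 82, -602, -559, -10, 1],
    [0, 0, 82, -602, -559, -10, 1]
  ],
  "squeeze": 60
}}

```text
time_s: 2.2
ee_pos: [0.4471, 0.2152, 0.2566]
orientation: [179.9, -0.0, 81.3]
wrist_force: [0.8, 0.7, -0.1]
opening: 0.0853
gripper_force: 0.0
```

```bash
python3 - <<'E'
from h import *
s=bot.get_obs(); print(s['ee_pos'],s['orientation'],s['time_s'],tool([.61,-.06,.26]))
E
```

```text
[0.44706181 0.21523538 0.25662474] [ 1.79928307e+02 -3.57723087e-02  8.12689260e+01] 2.2 [-247.31020127  202.83414737   -3.27586958]
```

Call:
{"op": "apply_moves", "data": {
  "deltas": [
    [0, 0, 0, -245, 201, 0, 1],
    [0, 0, 0, -245, 201, 0, 1],
    [0, 0, 0, -245, 201, 0, 1],
    [0, 0, 0, -245, 201, 0, 1],
    [0, 0, 0, -245, 201, 0, 1],
    [0, 0, 0, -245, 201, 0, 1],
    [0, 0, 0, -245, 201, 0, 1]
  ]
}}

```text
time_s: 3.08
ee_pos: [0.6087, -0.055, 0.2558]
orientation: [-179.9, -0.0, 81.5]
wrist_force: [-0.3, 0.1, 0.2]
opening: 0.0856
gripper_force: 0.0
```

```bash
python3 - <<'E'
from h import *
s=bot.get_obs(); print(s['ee_pos'],s['orientation'],s['time_s'])
im,c=snap('wrist','w1.png'); print(np.round(np.array(c['camera_from_world']),3).tolist(),c['fx'])
for t in ('lock','lock_grip','rod','rod_grip','rod_pointer','mark','brace'):
    for r in cams.trace(t,'wrist')[:2]:
        ys,xs=np.nonzero(r['region']); print(t,round(r['conf'],2),[round(float(b)) for b in r['box']],round(xs.mean()),round(ys.mean()))
E
```

```text
[ 0.6086963  -0.05502183  0.25577294] [-1.79944230e+02 -2.90423374e-02  8.14603470e+01] 3.075
[[0.989, -0.149, 0.0, -0.61], [-0.142, -0.942, 0.306, -0.007], [-0.045, -0.302, -0.952, 0.397], [0.0, 0.0, 0.0, 1.0]] 368.7906362592338
lock 0.63 [329, 203, 379, 255] 354 226
lock 0.6 [303, 77, 408, 408] 349 227
lock_grip 0.91 [331, 204, 376, 254] 354 227
rod 0.58 [340, 244, 378, 290] 357 267
rod_grip 0.65 [338, 245, 380, 293] 357 268
mark 0.72 [378, 187, 404, 203] 391 193
brace 0.7 [304, 79, 406, 406] 349 227
```

View pics/w1.png

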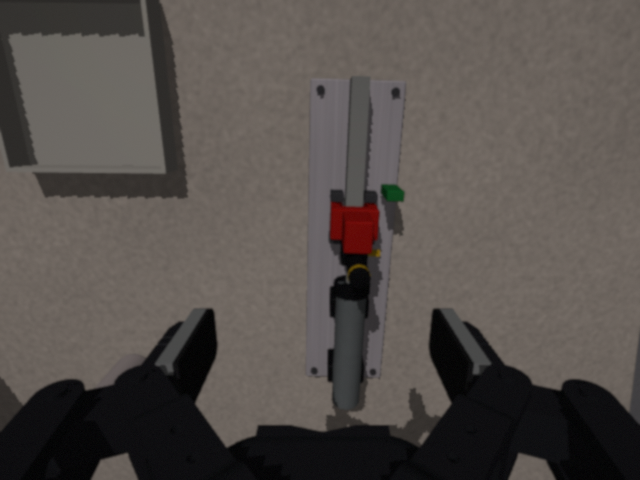

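The wrist view shows the grip block's top face at about (343–374, 221–252), the mark at (393,191), the post top at about (359,278) and the pointer at (376,254). The plate corners are at (313,80), (405,82), (306,376) and (380,378).

```bash
python3 - <<'E'
from h import *
im,c=snap('wrist')
P=[at_z(c,u,v,.008) for u,v in((313,80),(405,82),(380,378),(306,376))]
print(np.round(P,4).tolist()); 
for i,j in((3,0),(2,1)): d=P[j]-P[i];print(np.linalg.norm(d),np.degrees(np.arctan2(d[1],d[0])))
hsv=cv2.cvtColor(im,cv2.COLOR_RGB2HSV); m=((hsv[...,0]<8)|(hsv[...,0]>172))&(hsv[...,1]>180)&(hsv[...,2]>60); m[:190]=0;m[270:]=0
for v in range(198,258,3):
    xs=np.nonzero(m[v])[0]
    if len(xs): print(v,xs.min(),xs.max(),im[v,xs.min()+4,0],im[v,358,0])
print('top ctr',at_z(c,358.5,237,.09),[np.round(at_z(c,u,v,.09),4).tolist() for u,v in((344,221),(373,221),(374,252),(344,252))])
print('mark',at_z(c,393,191,.048),'post',at_z(c,359,277,.115),'ptr',at_z(c,379,254,.051))
big=cv2.resize(im[170:310,290:430],(700,700),interpolation=cv2.INTER_CUBIC);cv2.imwrite('pics/w1c.png',big[:,:,::-1])
E
```

```text
[[0.6166, 0.0612, 0.008], [0.7012, 0.0469, 0.008], [0.6452, -0.2781, 0.008], [0.5574, -0.262, 0.008]]
0.3285968468774279 79.61675766657925
0.32978075403159895 80.21900517101436
204 332 338 68 87
207 331 375 91 90
210 331 376 109 103
213 331 377 102 94
216 331 377 101 92
219 331 377 101 93
222 331 377 101 103
225 331 377 100 105
228 331 376 101 102
231 331 376 100 101
234 330 376 100 100
237 330 376 99 100
240 343 375 101 99
243 343 371 99 100
246 343 370 99 99
249 343 370 100 99
252 344 370 89 92
top ctr [ 0.63585857 -0.07067132  0.09      ] [[0.6258, -0.0554, 0.09], [0.6491, -0.0589, 0.09], [0.6471, -0.0856, 0.09], [0.6223, -0.0819, 0.09]]
mark [ 0.6743915  -0.04538411  0.048     ] post [ 0.63098341 -0.09518546  0.115     ] ptr [ 0.65534529 -0.1029833   0.051     ]
```

View pics/w1c.png

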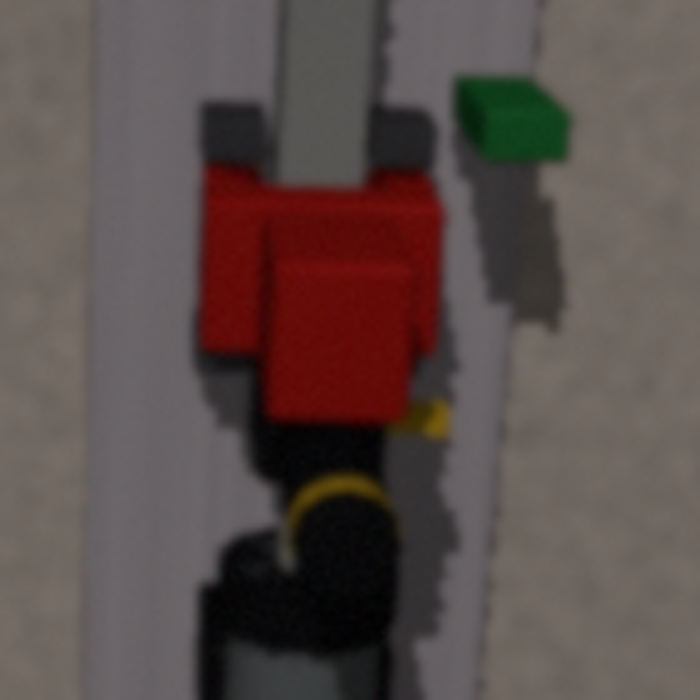

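The crop (5x, offset 290,170) shows the block's top face centred at pixel (357.9,238), the post top at (359.4,280) and the mark's top at (395.4,197.6).

```bash
python3 - <<'E'
from h import *
c=cams.calibration('wrist'); L=at_z(c,357.9,238,.09); M=at_z(c,395.4,197.6,.048); P=at_z(c,359.4,280,.115)
print(L,M,P); a=np.radians(80); e=np.array([np.cos(a),np.sin(a)]);n=np.array([-e[1],e[0]])
for q in(L,M,P): d=(q-P)[:2];print(d@e,d@n)
L[2]=.082; print(tool(L))
E
```

```text
[ 0.6353072  -0.07164762  0.09      ] [ 0.67605824 -0.0519723   0.048     ] [ 0.63103003 -0.09795044  0.115     ]
0.02664594229812751 0.0003552435509892246
0.053098686251460386 -0.03636010721830851
0.0 0.0
[-13.29881169  28.73962445 174.33216127]
```

Call:
{"op": "apply_moves", "data": {
  "deltas": [
    [0, 0, 1.4, -13, 29, 40, 1],
    [0, 0, 1.4, -13, 29, 90, 1],
    [0, 0, 1.4, -13, 29, 135, 1],
    [0, 0, 1.4, -13, 29, 165, 1],
    [0, 0, 1.4, -13, 29, 174, 1],
    [0, 0, 1.4, -13, 29, 174, 1]
  ]
}}

```text
time_s: 4.28
ee_pos: [0.6359, -0.072, 0.0823]
orientation: [-180.0, -0.0, 80.1]
wrist_force: [0.0, -0.8, -0.1]
opening: 0.0855
gripper_force: 0.0
```

```bash
python3 - <<'E'
from h import *
s=bot.get_obs(); print(s['ee_pos'],s['orientation'],s['time_s'],s['wrist_force'])
im,c=snap('wrist','w2.png'); print(proj(c,[.6353,-.0716,.09]))
E
```

```text
[ 0.63585604 -0.0720098   0.08233069] [-1.79998038e+02 -5.20905922e-04  8.01204754e+01] 4.275 [ 0.03192685 -0.79283973 -0.11855845]
[322.53259881 345.39661079]
```

View pics/w2.png

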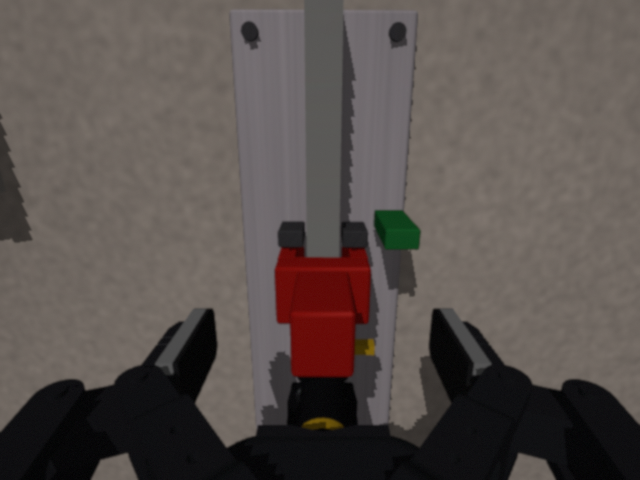

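The block's top face is centred at about (323,343), midway between the pads (215 and 430), and it matches the projection. I'll close the gripper.

Call:
{"op": "apply_moves", "data": {
  "deltas": [
    [0, 0, 0, 0, 0, 0, 0],
    [0, 0, 0, 0, 0, 0, 0],
    [0, 0, 0, 0, 0, 0, 0],
    [0, 0, 0, 0, 0, 0, 0],
    [0, 0, 0, 0, 0, 0, 0],
    [0, 0, 0, 0, 0, 0, 0]
  ],
  "squeeze": 70
}}

```text
time_s: 5.08
ee_pos: [0.6361, -0.0722, 0.0829]
orientation: [179.9, 0.0, 80.1]
wrist_force: [-0.5, -0.2, 4.1]
opening: 0.0229
gripper_force: 69.9
```

Call:
{"op": "apply_moves", "data": {
  "deltas": [
    [0, 0, 0, 0, 0, -4, 0],
    [0, 0, 0, 0, 0, -9, 0],
    [0, 0, 0, 0, 0, -16, 0],
    [0, 0, 0, 0, 0, -28, 0],
    [0, 0, 0, 0, 0, -50, 0],
    [0, 0, 0, 0, 0, -85, 0],
    [0, 0, 0, 0, 0, -120, 0],
    [0, 0, 0, 0, 0, -120, 0]
  ]
}}

```text
time_s: 6.08
ee_pos: [0.6381, -0.0727, 0.2082]
orientation: [179.4, 0.1, 80.1]
wrist_force: [0.3, -0.2, -1.4]
opening: 0.023
gripper_force: 69.8
```

```bash
python3 - <<'E'
from h import *
s=bot.get_obs(); print(s['ee_pos'],s['wrist_force'],s['opening'],s['time_s'])
im,c=snap('wrist','w3.png')
im,c=snap('top')
for r in cams.trace('tray','top'):
    b=r['box'];m=r['region'].astype(np.uint8);q=cv2.minAreaRect(np.argwhere(m)[:,::-1].astype(np.float32));print(r['conf'],np.round(b),q, at_z(c,*q[0],.025))
print(tool([.426,.304,.21]))
E
```

```text
[ 0.63808736 -0.07266081  0.20822737] [ 0.32611062 -0.15795054 -1.43151173] 0.02296650816510258 6.075
0.77 [212. 258. 266. 318.] ((237.0, 286.5), (59.0, 56.0), 90.0) [0.42669668 0.30351056 0.025     ]
0.59 [ 89. 252. 182. 334.] ((133.39031982421875, 292.0074157714844), (81.05255126953125, 79.93161010742188), 7.4314093589782715) [0.43411591 0.5812231  0.025     ]
0.58 [290. 264. 338. 319.] ((312.0372619628906, 288.8541564941406), (42.0353889465332, 58.78363037109375), 8.615649223327637) [0.40427268 0.1031179  0.025     ]
[ 334.40561838 -270.31700579   -8.29068953]
```

View pics/w3.png

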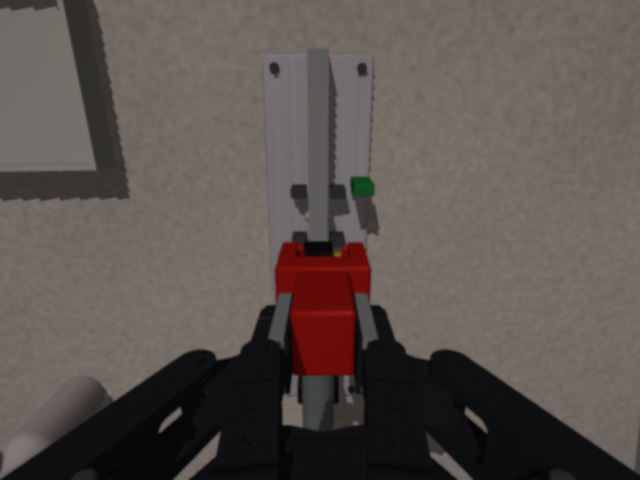

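The lock is held in the fingers with its top at (323,343), and the rail is clear. I'll carry it to the small pink tray.

Call:
{"op": "apply_moves", "data": {
  "deltas": [
    [0, 0, 0, 45, -36, 0, 0],
    [0, 0, 0, 90, -73, 0, 0],
    [0, 0, 0, 138, -111, 0, 0],
    [0, 0, 0, 186, -150, 0, 0],
    [0, 0, 0, 234, -189, 0, 0],
    [0, 0, 0, 282, -228, 0, 0],
    [0, 0, 0, 322, -260, 0, 0],
    [0, 0, 0, 334, -270, 0, 0]
  ]
}}

```text
time_s: 7.22
ee_pos: [0.4244, 0.3048, 0.2]
orientation: [-179.8, 0.1, 80.3]
wrist_force: [-0.4, -0.7, -1.9]
opening: 0.0224
gripper_force: 69.7
```

```bash
python3 - <<'E'
from h import *
s=bot.get_obs(); print(s['ee_pos'],s['orientation'],s['opening'],s['time_s'],tool([.426,.304,.077]))
im,c=snap('wrist','w4.png')
for r in cams.trace('tray','wrist'): print(r['conf'],np.round(r['box']))
print(proj(c,[.426,.304,.03]))
E
```

```text
[0.42436043 0.30484075 0.20003378] [-1.79798688e+02  1.22383479e-01  8.03155433e+01] 0.022434959234731412 7.225 [ -0.29015536   2.18990989 123.02774629]
0.86 [282. 353. 417. 436.]
0.67 [221. 110. 431. 310.]
[325.98570112 221.54207957]
```

View pics/w4.png

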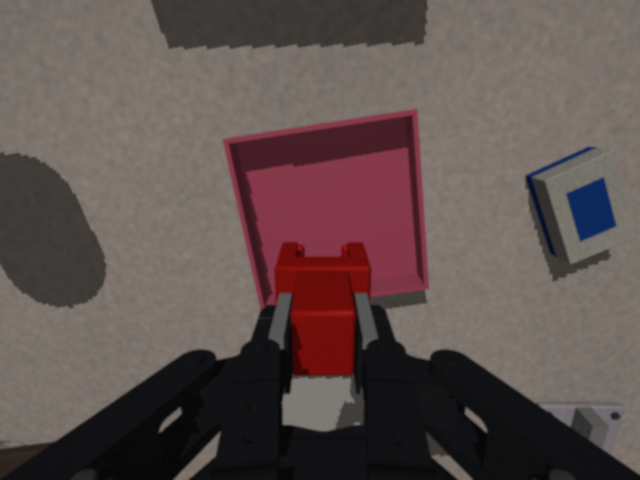

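The tray's rim is centred at about (332,211), against a projected centre of (326,221), so the two agree. I'll lower the lock and release it.

Call:
{"op": "apply_moves", "data": {
  "deltas": [
    [0, 0, 0, 3, 2, 40, 0],
    [0, 0, 0, 3, 2, 80, 0],
    [0, 0, 0, 3, 2, 108, 0],
    [0, 0, 0, 3, 2, 121, 0],
    [0, 0, 0, 3, 2, 123, 0],
    [0, 0, 0, 3, 2, 123, 0.5],
    [0, 0, 0, 3, 2, 123, 1],
    [0, 0, 0, 3, 2, 123, 1]
  ]
}}

```text
time_s: 8.32
ee_pos: [0.4303, 0.3063, 0.0803]
orientation: [179.9, -0.1, 80.1]
wrist_force: [-0.2, -0.1, -0.4]
opening: 0.0761
gripper_force: 0.0
```

Call:
{"op": "apply_moves", "data": {
  "deltas": [
    [0, 0, 0, 0, 0, 0, 1],
    [0, 0, 0, 0, 0, -20, 1],
    [0, 0, 0, 0, 0, -60, 1],
    [0, 0, 0, 0, 0, -115, 1],
    [0, 0, 0, 0, 0, -125, 1]
  ]
}}

```text
time_s: 8.95
ee_pos: [0.4318, 0.3071, 0.2093]
orientation: [179.6, -0.3, 80.1]
wrist_force: [0.6, 0.0, 1.8]
opening: 0.086
gripper_force: 0.0
```

```bash
python3 - <<'E'
from h import *
s=bot.get_obs(); print(s['ee_pos'],s['orientation'],s['opening'],s['time_s'],tool([.6310,-.0980,.20]))
im,c=snap('wrist')
for t in('tray','lock'):
  for r in cams.trace(t,'wrist'): print(t,r['conf'],np.round(r['box']))
print(at_z(c,326,340,.08),proj(c,[.426,.304,.08]))
E
```

```text
[0.43179614 0.3071102  0.20934735] [179.55286617  -0.30420232  80.12896984] 0.08602455996820761 8.95 [-365.00777292  265.63739643    9.4828071 ]
tray 0.83 [214. 119. 421. 311.]
tray 0.69 [255. 350. 413. 444.]
tray 0.54 [137.   3. 224.   0.]
lock 0.9 [290. 200. 348. 261.]
[0.42030823 0.22256314 0.08      ] [314.68602384 242.15125189]
```

Call:
{"op": "apply_moves", "data": {
  "deltas": [
    [0, 0, 0, -45, 33, 5, 1],
    [0, 0, 0, -95, 69, 9, 1],
    [0, 0, 0, -143, 104, 9, 1],
    [0, 0, 0, -192, 140, 9, 1],
    [0, 0, 0, -242, 176, 9, 1],
    [0, 0, 0, -290, 211, 9, 1],
    [0, 0, 0, -338, 246, 9, 1],
    [0, 0, 0, -365, 266, 9, 1]
  ]
}}

```text
time_s: 10.1
ee_pos: [0.6284, -0.1018, 0.1918]
orientation: [-179.7, -0.0, 80.0]
wrist_force: [0.1, 0.1, 0.3]
opening: 0.0856
gripper_force: 0.0
```

Call:
{"op": "apply_moves", "data": {
  "deltas": [
    [0, 0, 0, 0, 0, 0, 1],
    [0, 0, 0, 0, 0, 0, 1]
  ]
}}

```text
time_s: 10.35
ee_pos: [0.6277, -0.0985, 0.1928]
orientation: [-179.8, -0.1, 80.1]
wrist_force: [-0.3, -1.5, -0.2]
opening: 0.0855
gripper_force: 0.0
```

```bash
python3 - <<'E'
from h import *
s=bot.get_obs(); print(s['ee_pos'],s['orientation'],s['time_s'],s['wrist_force'])
im,c=snap('wrist','w5.png'); print(proj(c,[.631,-.098,.115]),proj(c,[.676,-.052,.048]))
for t in('rod','rod_grip','rod_pointer','mark'):
  for r in cams.trace(t,'wrist'): print(t,r['conf'],np.round(r['box']))
u,v=proj(c,[.64,-.09,.08]); print(u,v)
x0,y0=int(u)-100,int(v)-75
cv2.imwrite('pics/w5c.png',cv2.resize(im[y0:y0+150,x0:x0+200],(800,600),interpolation=cv2.INTER_CUBIC)[:,:,::-1]); print(x0,y0)
E
```

```text
[ 0.6276603  -0.09846526  0.19279877] [-1.79759772e+02 -5.70476326e-02  8.01134361e+01] 10.35 [-0.33362275 -1.45219342 -0.18543311]
[329.5355582  260.22157055] [379.52872358 157.33197028]
rod 0.64 [313. 214. 362. 273.]
rod_grip 0.86 [311. 214. 361. 275.]
rod_pointer 0.71 [312. 212. 365. 273.]
mark 0.65 [361. 146. 390. 164.]
mark 0.32 [313. 212. 360. 274.]
340.05111763765706 228.3463315048471
240 153
```

View pics/w5c.png

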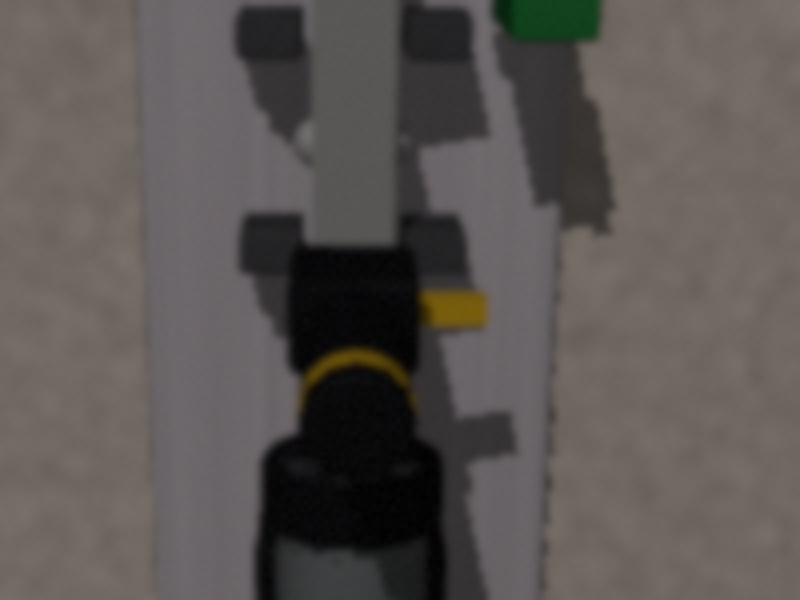

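The crop (4x, offset 240,153) shows the post's top disc at pixel (329.3,258.5), against a predicted (329.5,260.2). The pointer is at crop (420–487, 292–328).

```bash
python3 - <<'E'
from h import *
s=bot.get_obs(); c=cams.calibration('wrist')
P=at_z(c,329.3,258.7,.115); T=at_z(c,361.3,230.7,.052); print(P,T,tool([P[0],P[1],.095]))
E
```

```text
[ 0.63214167 -0.0976835   0.115     ] [ 0.65687392 -0.10319949  0.052     ] [  1.07405677   3.46045037 100.05758246]
```

Call:
{"op": "apply_moves", "data": {
  "deltas": [
    [0, 0, 0, 1, 2, 40, 1],
    [0, 0, 0, 1, 2, 75, 1],
    [0, 0, 0, 1, 2, 95, 1],
    [0, 0, 0, 1, 2, 97, 1],
    [0, 0, 0, 1, 2, 97, 1]
  ]
}}

```text
time_s: 11.22
ee_pos: [0.6319, -0.0988, 0.0995]
orientation: [179.9, 0.0, 80.1]
wrist_force: [0.5, -0.6, 0.7]
opening: 0.0855
gripper_force: 0.0
```

```bash
python3 - <<'E'
from h import *
s=bot.get_obs(); print(s['ee_pos'],s['orientation'],tool([.632,-.0977,.095]),s['wrist_force'])
E
```

```text
[ 0.63193493 -0.09883023  0.09948596] [1.79875327e+02 1.80183186e-02 8.01207783e+01] [ 1.12604244 -0.13957127  4.48531559] [ 0.52540925 -0.60799667  0.74758603]
```

Call:
{"op": "apply_moves", "data": {
  "deltas": [
    [0, 0, 0, 1, 0, 3, 1],
    [0, 0, 0, 1, 0, 4, 0],
    [0, 0, 0, 1, 0, 4, 0],
    [0, 0, 0, 1, 0, 4, 0],
    [0, 0, 0, 1, 0, 4, 0],
    [0, 0, 0, 1, 0, 4, 0],
    [0, 0, 0, 1, 0, 4, 0],
    [0, 0, 0, 1, 0, 4, 0]
  ],
  "squeeze": 90
}}

```text
time_s: 12.22
ee_pos: [0.6312, -0.0977, 0.0944]
orientation: [-180.0, 0.0, 80.1]
wrist_force: [-2.6, 1.4, 3.1]
opening: 0.016
gripper_force: 87.7
```

Call:
{"op": "apply_moves", "data": {
  "deltas": [
    [0, 0, 0, 6, 0, 0, 0],
    [0, 0, 0, 15, 0, 0, 0],
    [0, 0, 0, 25, 0, 0, 0],
    [0, 0, 0, 35, 0, 0, 0],
    [0, 0, 0, 45, 0, 0, 0],
    [0, 0, 0, 52, 0, 0, 0],
    [0, 0, 0, 53, 0, 0, 0],
    [0, 0, 0, 53, 0, 0, 0]
  ]
}}

```text
time_s: 13.22
ee_pos: [0.6402, -0.047, 0.0944]
orientation: [-180.0, 0.2, 80.1]
wrist_force: [-4.4, -5.9, 4.2]
opening: 0.016
gripper_force: 87.6
```

```bash
python3 - <<'E'
from h import *
s=bot.get_obs(); print(s['ee_pos'],s['orientation'],s['wrist_force'],s['time_s'])
im,c=snap('wrist')
for t in('rod_pointer','mark'):
  for r in cams.trace(t,'wrist'): print(t,r['conf'],np.round(r['box']))
u,v=proj(c,[.67,-.055,.05]); print(u,v)
x0,y0=int(u)-60,int(min(v-45,390)); print(x0,y0)
cv2.imwrite('pics/w6c.png',cv2.resize(im[y0:y0+90,x0:x0+120],(800,600),interpolation=cv2.INTER_CUBIC)[:,:,::-1])
im,c=snap('scene');u,v=proj(c,[.67,-.055,.05]);x0,y0=int(u)-40,int(v)-30; print('scene',x0,y0)
cv2.imwrite('pics/s6c.png',cv2.resize(im[y0:y0+60,x0:x0+80],(800,600),interpolation=cv2.INTER_CUBIC)[:,:,::-1])
E
```

```text
[ 0.64021217 -0.04698507  0.09443505] [-179.99549635    0.19995515   80.14885241] [-4.38314649 -5.9436606   4.17294065] 13.225
rod_pointer 0.78 [299. 259. 376. 424.]
mark 0.8 [368. 248. 410. 292.]
384.81528940480024 290.5650108038259
324 245
scene 199 231
```

View pics/w6c.png

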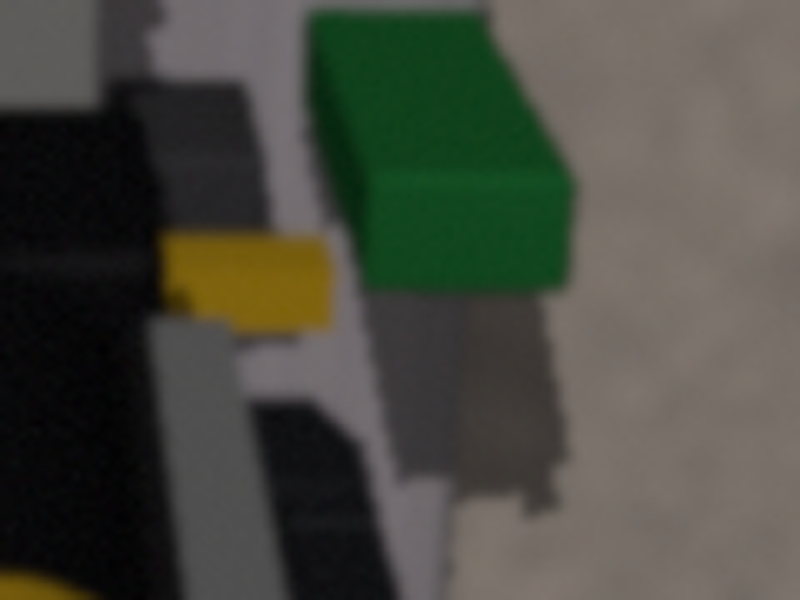

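The crop (6.67x, offset 324,245) shows the mark's top face centred at (469,234). The pointer's tip is at about (330,284), a little short of it.

```bash
python3 - <<'E'
from h import *
c=cams.calibration('wrist'); k=20/3
f=lambda u,v,z: at_z(c,324+u/k,245+v/k,z)
M=f(469,234,.048);T=f(328,284,.051); a=np.radians(80);e=np.array([np.cos(a),np.sin(a)]);n=np.array([-e[1],e[0]])
d=(M-T)[:2];print(M,T,'need',d@e,d@n)
q=[f(370,178,.048),f(572,180,.048),f(568,290,.048),f(372,290,.048)]
print([(x[:2]-M[:2])@e for x in q],[(x[:2]-M[:2])@n for x in q], bot.get_obs()['ee_pos'])
E
```

```text
[ 0.67560731 -0.0512222   0.048     ] [ 0.66436487 -0.05202375  0.051     ] need 0.002741600209808722 -0.0109324506650433
[np.float64(0.004567029643657913), np.float64(0.0044258843311701344), np.float64(-0.004638225097643242), np.float64(-0.0046581041130820955)] [np.float64(0.007710920004387682), np.float64(-0.007456054455481301), np.float64(-0.007831125585080539), np.float64(0.007101271762898183)] [ 0.64019059 -0.04711638  0.09444016]
```

Call:
{"op": "apply_moves", "data": {
  "deltas": [
    [0, 0, 0, 2, 0, 0, 0],
    [0, 0, 0, 3, 0, 0, 0],
    [0, 0, 0, 3, 0, 0, 0],
    [0, 0, 0, 3, 0, 0, 0],
    [0, 0, 0, 3, 0, 0, 0],
    [0, 0, 0, 3, 0, 0, 0]
  ]
}}

```text
time_s: 14.18
ee_pos: [0.6407, -0.0443, 0.0944]
orientation: [-180.0, 0.2, 80.1]
wrist_force: [-3.4, -7.3, 4.2]
opening: 0.016
gripper_force: 87.7
```

```bash
python3 - <<'E'
from h import *
s=bot.get_obs(); print(s['ee_pos'],s['wrist_force'],s['time_s'],s['opening'],s['gripper_force'])
im,c=snap('wrist'); x0,y0=324,245
a=cv2.resize(im[y0:y0+90,x0:x0+120],(600,450),interpolation=cv2.INTER_CUBIC)
im,cs=snap('scene'); b=cv2.resize(im[231:291,199:259],(200,200),interpolation=cv2.INTER_CUBIC)
im,ct=snap('top'); r=im[245:325,200:280]; d=cv2.resize(r,(200,200),interpolation=cv2.INTER_CUBIC)
o=np.zeros((450,800,3),np.uint8); o[:,:600]=a;o[:200,600:]=b;o[200:400,600:]=d
cv2.imwrite('pics/w7c.png',o[:,:,::-1])
E
```

```text
[ 0.64068623 -0.04430183  0.09444368] [-3.3989896  -7.28188178  4.20891531] 14.175 0.01603281615401919 87.65196561813354
```

View pics/w7c.png

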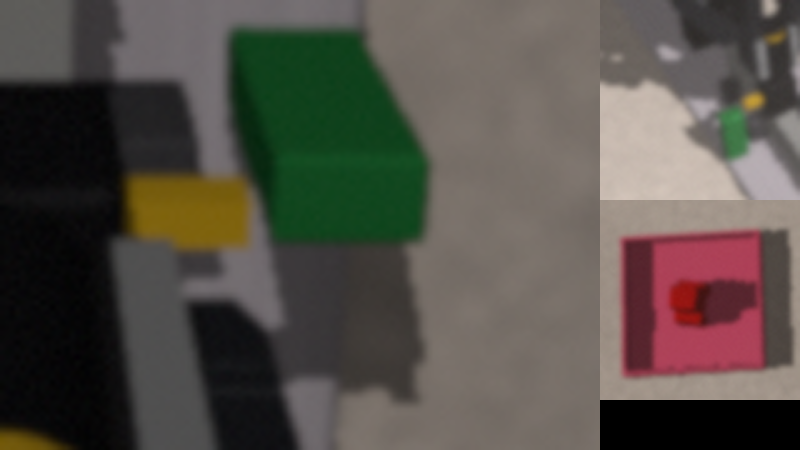

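The pointer's tip is at (248,212) and the green top's centre is at (350,198), in 5x pixels. The lock stands in the small pink tray.

```bash
python3 - <<'E'
from h import *
c=cams.calibration('wrist')
f=lambda u,v,z: at_z(c,324+u/5,245+v/5,z)
M=f(350,198,.048);T=f(248,212,.051); a=np.radians(80);e=np.array([np.cos(a),np.sin(a)])
print('need',(M-T)[:2]@e, (f(248,212,.049)-T)[:2]@e)
E
```

```text
need 0.00014987675246587277 -0.0009455064506969796
```

```bash
python3 -c "
from rig import bot
print(bot.finish_job())"
```

```text
the job is handed in; nothing more can be done
None
```

The red lock stands in the small pink tray, and the gripper still holds the rod with its pointer about 0.2 mm from the middle of the green mark by the last measurement; the job was handed in at about 14 s.

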